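Pack the long candles in the tray and chock the row

ROBOT

A 6-joint arm with a two-finger parallel gripper is mounted at the origin on a cart in front of the work surface, level with it; the furniture and walls round the work are solid. World frame = base frame: x ahead of the robot, y to its left, z up, the work surface at z = 0. Lengths are in m, angles in rad, forces in N, time in s.
With the tool pointing down it reaches from about 0.25 to 0.725 m from the base axis. Payload 4 kg.
Tool frame: the origin (TCP) lies between the finger pads; the fingertips stand 14 mm ahead of it and the grasp point (between the pads) lies 5 mm behind it; z points along the fingers, y is the line along which they close (so a half turn about z gives the same grasp; the last joint's range is limited). The gripper opens to 85 mm and grips with 20 to 120 N. Pads are 22 mm wide; open, the fingers measure 114 mm over their backs; the gripper's body (76 mm by 85 mm) begins 54 mm behind the grasp point. The pads swing forward as they close: fully open they stand 13 mm farther back than shut.
Start: joints at [1.28, 0.241, 0.005, 1.335, 0, 1.571], TCP at [0.143, 0.479, 0.245] pointing down, gripper open.
Joint ranges: [-2.72, 2.72], [-1.05, 1.87], [-1.09, 1.28], [-1.99, 2.15], [-1.42, 1.44], [-3.14, 3.14]. Speed limits (rad/s): [2.79, 2.79, 3.14, 3.14, 3.14, 3.14].

INTERFACE

Orientations are given as a 3x3 rotation matrix whose columns are the frame's x, y, z axes.
In Python, from bench import telemetry, vision, job_done, look_for, outline_of gives the robot as it stands.
- The arm moves only by the tool send_rows, never from a script. Its argument "steps" is a list of rows, each a list of 7 numbers: the turn, a rotation vector about the tool's x, y, z scaled (see below), then the shift along the tool's x, y, z scaled (see below), then the opening, from -1 (shut) to 1 (fully open). A call has exactly 8 rows; each row shifts and turns the commanded pose from where the row before left it, along the tool's axes as they then stand; what a row does not reach is not made up. The controller multiplies each number of a shift by 50 cm and each number of a turn by 90 degrees. A row lasts 1/10 s, in which the tool goes at most 50 mm and 8.59 degrees, less where a joint would pass 70% of its speed; a pose out of reach is approached as far as the arm can. A call with a number of a shift or a turn outside -1 to 1 is refused whole. A call with a gripper value outside its range is refused whole. The fingers move at their own pace and stop on an object; the grip force is fixed at half the most. Time passes only in rows, so rows that do not move let the fingers close, or fill a call up. It gives the time, the measured TCP pose, the force and the opening at its end, in the units of the state.
- telemetry.get_obs(): the state, without advancing time (a new reading comes with each control period).
- vision.get_image(name): name is "side" or "top"; returns (picture, depth): 400x640x3 uint8, red, green, blue; 400x640 float32, m along the optical axis (not along the pixel's ray), 0 where there is no reading.
- vision.camera_info(name): a dict with "camera_matrix" (3x3 intrinsics, pixels), "k1" (the pictures are not rectified: a ray, as slopes to the right and down, at radius r is drawn at 1 + k1 r^2 times it, then the intrinsics apply), "cam_to_world" (4x4, takes a point from camera to world coordinates). Camera axes: x right, y down, z forward; pixel columns grow to the right and rows downward; lengths in m; the calibration is good to about 2 mm. A picture is of the moment at which its call begins. camera_info takes no time and is no camera call.
- job_done(): hands the job in, once; it reports no verdict.
Trained networks look in the newest picture that a camera, given by its name, has taken for a name from the list of things; names that differ only in an ending like _2 or _b are one class to them, and where a whole thing is asked for, a point or a joint stands for the part that bears it (a point fixed in the world has none). Each returns a list of dicts, best first, with "p" (0 to 1); they miss things now and then, are a little off and sometimes report something else, mostly with a low value. They report only what shows in the picture. A call takes as long as a camera call. They do not tell look-alikes from the thing itself.
- look_for(camera, thing): "extent" ([left, top, width, height] as shares, 0 to 1, of the picture: columns of its width, rows of its height, round what is visible of it).
- outline_of(camera, thing): "region" (400x640 bool, what is visible of it) and "extent" ([left, top, width, height] as shares, 0 to 1, of the picture: columns of its width, rows of its height, round what is visible of it).
The state is a dict: "time": time; "q": joint angles; "qvel": joint speeds; "effort": joint torques, N m; "ee_pos": TCP position; "tool_rot": TCP orientation; "ft_force": force on the tool from outside, world axes, zero at the start; "torque": the same for the moment, N m; "width": finger opening in m.
Only numpy, scipy, OpenCV 4.12 (cv2) and the standard library are available. Lean on these libraries where they do the work, as an engineer would, in place of code of your own. Each camera call takes 0.05 s, during which the arm holds its last target. There are 200 camera calls.

TASK

Pack the three long candles into the tray, each lying lengthwise on its own pair of rails; leave the two short candles where they lie. When all three are in, set the wooden chock upright on the tray floor in the bay between the outermost candle and the low lip, about midway along that candle, with its sloping side facing the candle so that the row cannot roll out.

Things in the scene. Friction and masses are not known exactly. Their poses are not given: they have to be found in the camera images.
- tray: dark wood tray, fixed, 262x260 mm; origin under its centre on the table. Walls 34 mm high, 6 thick at both x ends and +y; lighter lip 18 high, 8 thick at -y. Floor top z=8. Pale rail pairs along x (8 wide, tops z=14) 12 mm either side of y=+78, +14, -50: one candle place each; a candle lies there with its axis at z=30. Chock bay: bare floor between last rails and lip, centre x=0, y=-94, 56 wide.
- long_candle_a: long green candle with paper band, lying on the table (loose, can roll), 36 mm thick, 230 mm long with its wick; origin at the middle of its axis, x along the candle. One of the three alike that are to be packed.
- long_candle_b: long green candle with paper band, lying on the table (loose, can roll), 36 mm thick, 230 mm long with its wick; origin at the middle of its axis, x along the candle. One of the three alike that are to be packed.
- long_candle_c: long green candle with paper band, lying on the table (loose, can roll), 36 mm thick, 230 mm long with its wick; origin at the middle of its axis, x along the candle. One of the three alike that are to be packed.
- short_candle_a: short green candle with paper band, lying on the table (loose, can roll), 36 mm thick, about 135 mm long with its wick; origin near the middle of its axis, x along the candle. Does not belong in the tray and must stay where it is.
- short_candle_b: short green candle with paper band, lying on the table (loose, can roll), 36 mm thick, about 135 mm long with its wick; origin near the middle of its axis, x along the candle. Does not belong in the tray and must stay where it is.
- chock: small wooden chock, a roof-shaped block: 45 mm long along its x with upright, flat end faces (grip it across these), 40 mm wide along y at the foot, sloping on both sides to 20 mm at the top, 30 mm high; origin at the centre of its underside, z up. Both sloping sides are alike.
Mind the look-alikes: they are no part of the job. Of the things like the chock, leave any that is red or turquoise; of the rest the smaller one is meant.

How it is judged:
On the way, in this order (a step that is already met when the one before it is completed fails the run):
1. all three long candles lie on their rails, one to a pair (((y of long_candle_a in the frame of tray between 0.068 and 0.088 m and x of long_candle_a in the frame of tray between -0.015 and 0.015 m and z of long_candle_a in the frame of tray between 0.024 and 0.036 m and angle between the x axis of long_candle_a and the x axis of tray, either way round below 0.1 rad) or (y of long_candle_b in the frame of tray between 0.068 and 0.088 m and x of long_candle_b in the frame of tray between -0.015 and 0.015 m and z of long_candle_b in the frame of tray between 0.024 and 0.036 m and angle between the x axis of long_candle_b and the x axis of tray, either way round below 0.1 rad) or (y of long_candle_c in the frame of tray between 0.068 and 0.088 m and x of long_candle_c in the frame of tray between -0.015 and 0.015 m and z of long_candle_c in the frame of tray between 0.024 and 0.036 m and angle between the x axis of long_candle_c and the x axis of tray, either way round below 0.1 rad)) and ((y of long_candle_a in the frame of tray between 0.004 and 0.024 m and x of long_candle_a in the frame of tray between -0.015 and 0.015 m and z of long_candle_a in the frame of tray between 0.024 and 0.036 m and angle between the x axis of long_candle_a and the x axis of tray, either way round below 0.1 rad) or (y of long_candle_b in the frame of tray between 0.004 and 0.024 m and x of long_candle_b in the frame of tray between -0.015 and 0.015 m and z of long_candle_b in the frame of tray between 0.024 and 0.036 m and angle between the x axis of long_candle_b and the x axis of tray, either way round below 0.1 rad) or (y of long_candle_c in the frame of tray between 0.004 and 0.024 m and x of long_candle_c in the frame of tray between -0.015 and 0.015 m and z of long_candle_c in the frame of tray between 0.024 and 0.036 m and angle between the x axis of long_candle_c and the x axis of tray, either way round below 0.1 rad)) and ((y of long_candle_a in the frame of tray between -0.06 and -0.04 m and x of long_candle_a in the frame of tray between -0.015 and 0.015 m and z of long_candle_a in the frame of tray between 0.024 and 0.036 m and angle between the x axis of long_candle_a and the x axis of tray, either way round below 0.1 rad) or (y of long_candle_b in the frame of tray between -0.06 and -0.04 m and x of long_candle_b in the frame of tray between -0.015 and 0.015 m and z of long_candle_b in the frame of tray between 0.024 and 0.036 m and angle between the x axis of long_candle_b and the x axis of tray, either way round below 0.1 rad) or (y of long_candle_c in the frame of tray between -0.06 and -0.04 m and x of long_candle_c in the frame of tray between -0.015 and 0.015 m and z of long_candle_c in the frame of tray between 0.024 and 0.036 m and angle between the x axis of long_candle_c and the x axis of tray, either way round below 0.1 rad))), for 0.2 s.
2. then the chock stands in its bay beside the outermost candle (x of chock in the frame of tray between -0.035 and 0.035 m and y of chock in the frame of tray between -0.106 and -0.082 m and z of chock in the frame of tray between 0.004 and 0.013 m and angle between chock's own z axis and vertical below 0.1 rad and angle between the x axis of chock and the x axis of tray, either way round below 0.25 rad), for 0.2 s.
At the end, for the whole second after the job is handed in: One long candle on each pair of rails (10 mm across, 15 mm along, 0.1 rad); the chock on the floor of its bay (12 mm across, 35 mm along, 0.25 rad); all at rest; short candles within 40 mm of where they lay (all of step 1 and all of step 2 and linear speed of each of long_candle_a, long_candle_b, long_candle_c, chock below 0.02 m/s and distance of each of short_candle_a, short_candle_b from where it was at the start of the episode below 0.04 m); the robot touches nothing.
It fails at once if a short candle is moved from its place (distance of any of short_candle_a, short_candle_b from where it was at the start of the episode above 0.04 m).
It also fails if it takes over 99 s, if anything falls off the work surface, if the arm or the gripper's body presses on something with over 40 N, if the wrist force passes 120 N, or if a joint passes its speed limit or range.

## Working session

There is one attempt and no reset: what is moved stays moved. The work goes in short steps, Python scripts to look and compute and a tool call to move; the robot and the scene stay as the last step left them, time stands still between calls to the robot, and variables do not carry over. Pictures are saved under pics/ and viewed, on a budget of 14 in all, crops included, one or two more only if the job needs it, and the job is handed in when it is done.

Besides the shell and the picture viewer there is one more tool, called after "Call:" as name(argument=value, ...) on one line, values as JSON. send_rows: Moves the arm, as the interface text tells. Shifts and turns lie within -1 to 1; 1 stands for 50 cm of shift or 90 degrees of turn. Its arguments: {"type":"object","properties":{"steps":{"type":"array","items":{"type":"array","items":{"type":"number","minimum":-1,"maximum":1}}}},"required":["steps"]}

```bash
ls; mkdir -p pics
cat > h.py <<'E'
import numpy as np, cv2
from bench import telemetry, vision, job_done, look_for, outline_of
def cloud(name, d):
    ci=vision.camera_info(name);K=np.array(ci["camera_matrix"]);T=np.array(ci["cam_to_world"])
    v,u=np.mgrid[0:400,0:640]
    x=cv2.undistortPoints(np.stack([u.ravel(),v.ravel()],1).astype(np.float64)[:,None],K,np.array([ci["k1"],0,0,0,0.])).reshape(400,640,2)
    P=np.concatenate([x*d[...,None],d[...,None]],2)
    W=P@T[:3,:3].T+T[:3,3]; W[d<=0]=np.nan
    return W
E
python3 - <<'E'
from h import *
for n in("top","side"):
    im,d=vision.get_image(n); cv2.imwrite(f"pics/{n}0.png",im[...,::-1]); np.savez(f"{n}0.npz",im=im,d=d)
    ci=vision.camera_info(n);print(n,ci)
print(telemetry.get_obs())
E
```

```text
pics
top {'camera_matrix': array([[502.50026905,   0.        , 316.29602514],
       [  0.        , 502.50026905, 200.88019286],
       [  0.        ,   0.        ,   1.        ]]), 'k1': -0.03204035488792882, 'cam_to_world': array([[ 0.02164391, -0.98304232,  0.18209706,  0.12686388],
       [-0.99969485, -0.02344942, -0.00776768,  0.01200269],
       [ 0.01190602, -0.18187337, -0.98324988,  1.78169757],
       [ 0.        ,  0.        ,  0.        ,  1.        ]])}
side {'camera_matrix': array([[509.08787776,   0.        , 315.54920401],
       [  0.        , 509.08787776, 198.22818183],
       [  0.        ,   0.        ,   1.        ]]), 'k1': 0.0494803756378283, 'cam_to_world': array([[ 0.93614316, -0.16219214,  0.31197706, -0.01083137],
       [-0.35158423, -0.41928219,  0.83701313, -1.24791644],
       [-0.00495053, -0.89325033, -0.44953235,  0.71606329],
       [ 0.        ,  0.        ,  0.        ,  1.        ]])}
{'time': 0.1, 'q': array([ 1.27997253e+00,  2.41349889e-01,  3.85998951e-03,  1.33521161e+00,
       -2.75466314e-05,  1.57079847e+00]), 'qvel': array([ 5.01083123e-04, -4.98342427e-04,  5.05937568e-03, -1.13658569e-03,
        5.47821572e-05, -4.56333884e-04]), 'effort': array([-1.37782949e-04, -3.73137689e+01,  2.53009969e+01,  1.08585006e-02,
       -5.14534906e-05, -6.52049977e-06]), 'ee_pos': array([0.14322259, 0.47848114, 0.24449624]), 'tool_rot': array([[-9.58007385e-01,  2.86743056e-01, -5.19903796e-04],
       [ 2.86743526e-01,  9.58005632e-01, -1.83307466e-03],
       [-2.75506669e-05, -1.90517811e-03, -9.99998185e-01]]), 'ft_force': array([-1.21721057, -0.15445645, -0.22413156]), 'torque': array([-0.0900787 ,  0.0217744 ,  0.01581078]), 'width': 0.08575622848110323}
```

View pics/top0.png

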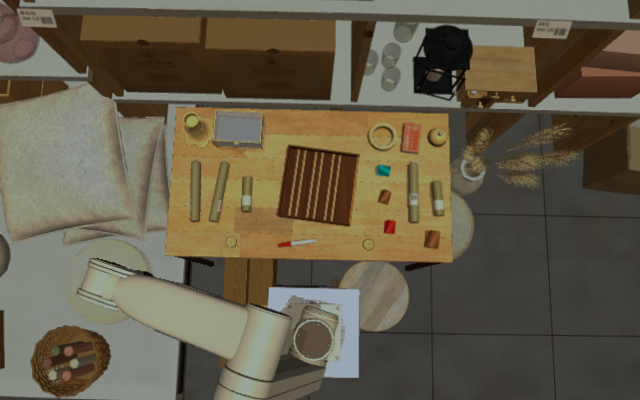

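View pics/side0.png

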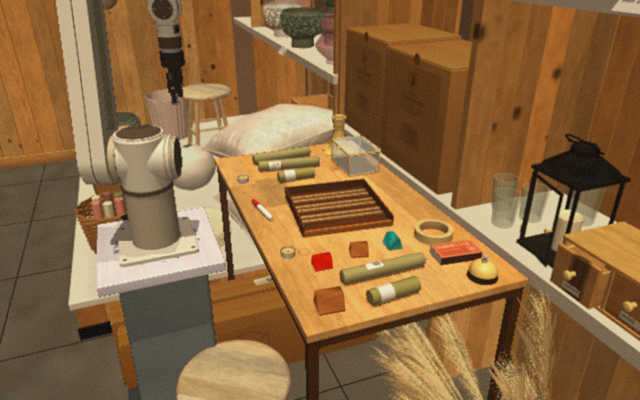

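Top view: long candles are at about (195,191), (219,192) and (413,192); the shorts are at (247,194) and (437,198). There are four chock-like blocks: turquoise (383,171), red (390,227), small brown (385,197) and large brown (432,239). The small brown one fits. Next I'll measure and enlarge.

```bash
cat >> h.py <<'E'
def blobs(n, zmin=0.008, zmax=0.06, f=None, amin=20):
    im,d=vision.get_image(n) if f is None else (f["im"],f["d"])
    W=cloud(n,d); z=W[...,2]
    m=((z>zmin)&(z<zmax)&(W[...,0]>0.2)&(W[...,0]<0.85)&(abs(W[...,1])<0.65)).astype(np.uint8)
    k,L,S,C=cv2.connectedComponentsWithStats(m,connectivity=4)
    for i in range(1,k):
        if S[i,4]<amin: continue
        p=W[L==i]; (c,s,a)=cv2.minAreaRect(p[:,:2].astype(np.float32))
        mid=np.median(im[L==i],0)
        print(n,"px",C[i].round(),"n",S[i,4],"c",np.round(c,3),"s",np.round(s,3),"a",round(a,1),"ztop",np.percentile(p[:,2],95).round(3),"rgb",mid)
    return im,d,W,L
E
python3 - <<'E'
from h import *
ts=[]
for n in("top","side"):
    f=np.load(f"{n}0.npz"); im,d,W,L=blobs(n,f=f)
    z=W[...,2]; t=(z<0.008)&(z>-.02)&(W[...,0]>0.3)&(W[...,0]<0.8)&(abs(W[...,1])<0.5); print("table z",np.median(z[t]), d.min())
f=np.load("top0.npz")["im"]; a=cv2.resize(f[130:250,260:460,::-1],None,fx=4,fy=4,interpolation=cv2.INTER_CUBIC)
cv2.imwrite("pics/c1.png",np.clip(a*1.3,0,255))
E
```

```text
top px [278.  97.] n 604 c [0.834 0.147] s [0.021 0.399] a 0.9 ztop 0.057 rgb [46. 32. 16.]
top px [354.  99.] n 42 c [ 0.836 -0.13 ] s [0.029 0.015] a 61.6 ztop 0.055 rgb [61. 47. 32.]
top px [465. 104.] n 111 c [ 0.825 -0.547] s [0.074 0.029] a 62.4 ztop 0.057 rgb [59. 44. 28.]
top px [448.  99.] n 21 c [ 0.846 -0.477] s [0.022 0.007] a 79.6 ztop 0.052 rgb [68. 71. 66.]
top px [486. 106.] n 37 c [ 0.821 -0.623] s [0.011 0.056] a 12.8 ztop 0.059 rgb [61. 43. 24.]
top px [244. 141.] n 243 c [0.67  0.256] s [0.102 0.208] a 34.1 ztop 0.058 rgb [86. 81. 71.]
top px [199. 134.] n 413 c [0.701 0.438] s [0.108 0.101] a 9.5 ztop 0.049 rgb [143. 115.  62.]
top px [383. 136.] n 335 c [ 0.703 -0.239] s [0.1   0.105] a 72.2 ztop 0.031 rgb [152. 139.  86.]
top px [411. 137.] n 512 c [ 0.699 -0.345] s [0.071 0.111] a 82.8 ztop 0.029 rgb [157.  91.  60.]
top px [438. 137.] n 243 c [ 0.704 -0.441] s [0.063 0.059] a 46.5 ztop 0.047 rgb [146. 124.  68.]
top px [486. 132.] n 27 c [ 0.721 -0.615] s [0.015 0.056] a 41.5 ztop 0.054 rgb [107.  89.  58.]
top px [316. 183.] n 2716 c [ 0.514 -0.008] s [0.265
[... 3243 characters left out ...]
 s [0.044 0.061] a 81.0 ztop 0.04 rgb [164.  87.  35.]
side px [542. 301.] n 26 c [ 0.719 -0.615] s [0.028 0.008] a 38.5 ztop 0.057 rgb [169.5 134.5  78.5]
side px [527. 312.] n 89 c [ 0.697 -0.613] s [0.05  0.025] a 81.8 ztop 0.035 rgb [132.  98.  56.]
side px [550. 311.] n 20 c [ 0.727 -0.632] s [0.041 0.004] a 43.2 ztop 0.058 rgb [132.  91.  50.]
side px [541. 314.] n 71 c [ 0.712 -0.622] s [0.063 0.02 ] a 46.0 ztop 0.045 rgb [169. 132.  75.]
side px [554. 318.] n 31 c [ 0.732 -0.643] s [0.012 0.004] a 47.5 ztop 0.043 rgb [118.  87.  49.]
table z -0.0002723084233653972 0.0[ WARN:0@0.372] global loadsave.cpp:1063 imwrite_ Unsupported depth image for selected encoder is fallbacked to CV_8U.
```

View pics/c1.png

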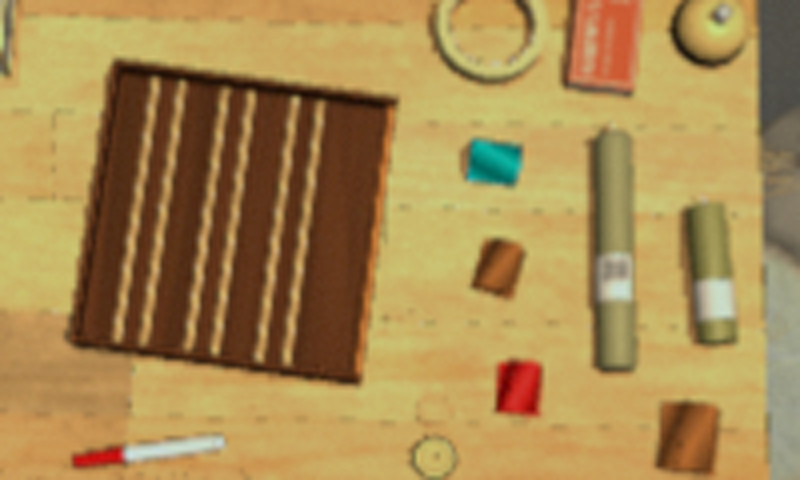

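Small brown block (crop 498,267; 38x46 mm, against 55x59 mm for the large one) is the chock. Its ridge runs at about -16° yaw. The pale lip is on the right (-y) and the tray yaw is about -7°. Now I'll refine the yaws.

```bash
cat >> h.py <<'E'
def fit(W,L,px,n=None):
    p=W[L==L[px[1],px[0]]]; p=p[:,:2]; c,s,a=cv2.minAreaRect(p.astype(np.float32))
    vx,vy,x0,y0=cv2.fitLine(p.astype(np.float32),cv2.DIST_HUBER,0,.01,.01).ravel()
    return np.round(c,4),np.round([x0,y0],4),np.degrees(np.arctan2(vy,vx)).round(2)
def go(target,psi):
    o=telemetry.get_obs();R=o["tool_rot"];p=o["ee_pos"]
    cur=np.degrees(np.arctan2(-R[1,0],-R[0,0])); th=(cur-psi+90)%180-90
    r=np.radians(psi); c,s=np.cos(r),np.sin(r)
    if abs(cur-psi)>90 and abs(cur-psi)<270: c,s=-c,-s
    Rt=np.array([[-c,-s,0],[-s,c,0],[0,0,-1.]])
    print("t",o["time"],"pos",p.round(4),"yaw",cur.round(2),"w",o["width"].round(4),"F",o["ft_force"].round(1))
    print(" turn units",round(th/90,4)," then shift units",(Rt.T@(np.array(target)-p)/.5).round(4), "tilt",R[:2,2].round(4))
E
python3 - <<'E'
from h import *
import io,contextlib
for n,pts in(("top",[(195,190),(219,191),(413,192),(385,196)]),("side",[(382,267),(359,248)])):
    f=np.load(f"{n}0.npz")
    with contextlib.redirect_stdout(io.StringIO()): im,d,W,L=blobs(n,f=f)
    for q in pts: print(n,q,fit(W,L,q))
    if n=="side":  # separate 1 and 2
        for y0,y1 in((.395,.47),(.30,.385)):
            m=(W[...,2]>.012)&(W[...,2]<.045)&(W[...,0]>.35)&(W[...,0]<.62)&(W[...,1]>y0)&(W[...,1]<y1); p=W[m][:,:2].astype(np.float32)
            print(cv2.minAreaRect(p),cv2.fitLine(p,cv2.DIST_HUBER,0,.01,.01).ravel())
    # rails: pale pixels in tray
    T=(abs(W[...,0]-.514)<.115)&(abs(W[...,1]+.005)<.115)
    g=im.astype(float).sum(2); m=(T&(g>np.percentile(g[T],80))&(W[...,2]<.024)).astype(np.uint8)
    k,LL,S,C=cv2.connectedComponentsWithStats(m)
    for i in range(1,k):
        if S[i,4]>40:
            vx,vy,x0,y0=cv2.fitLine(W[LL==i][:,:2].astype(np.float32),cv2.DIST_HUBER,0,.01,.01).ravel(); print(n,"rail",np.degrees(np.arctan2(vy,vx)).round(2),x0,y0, "y at x=.514",y0+(.514-x0)*vy/vx)
c=np.array([.514,-.009]);r=np.radians(-6.7);X=np.array([np.cos(r),np.sin(r)]);Y=np.array([-X[1],X[0]])
for y in(.078,.014,-.05,-.094):print(y,c+y*Y)
go([.487,.436,.12],2)
E
```

```text
top (195, 190) (array([0.4871, 0.4355]), array([0.4652, 0.4294], dtype=float32), np.float32(2.31))
top (219, 191) (array([0.4868, 0.3454]), array([0.4783, 0.3447], dtype=float32), np.float32(-7.85))
top (413, 192) (array([ 0.5001, -0.3511]), array([ 0.522 , -0.3477], dtype=float32), np.float32(-0.3))
top (385, 196) (array([ 0.4775, -0.2467]), array([ 0.4719, -0.2447], dtype=float32), np.float32(-10.43))
top rail -6.67 0.51234597 0.057635125 y at x=.514 0.057441663
top rail -6.67 0.511711 0.08180916 y at x=.514 0.08154133
top rail -6.57 0.5129305 0.017213333 y at x=.514 0.017090153
top rail -6.77 0.5103632 -0.0065666228 y at x=.514 -0.006998045
top rail -6.67 0.5116428 -0.047043137 y at x=.514 -0.047318712
top rail -6.73 0.5104681 -0.07100728 y at x=.514 -0.07142393
side (382, 267) (array([ 0.5   , -0.3557]), array([ 0.4887, -0.3626], dtype=float32), np.float32(-0.86))
side (359, 248) (array([ 0.4768, -0.2519]), array([ 0.4772, -0.259 ], dtype=float32), np.float32(-16.37))
((0.4880385398864746, 0.42340925335884094), (0.2319982945919037, 0.03772304207086563), 0.6541536450386047) [0.999
[... 218 characters left out ...]
0.072427355 y at x=.514 0.074059926
side rail -6.0 0.53903747 0.0051182956 y at x=.514 0.007751953
side rail -6.02 0.51459575 -0.047887955 y at x=.514 -0.04782516
side rail -6.32 0.502854 -0.07238076 y at x=.514 -0.07361545
0.078 [0.52310032 0.06846731]
0.014 [0.51563339 0.00490439]
-0.05 [ 0.50816646 -0.05865853]
-0.094 [ 0.50303295 -0.10235804]Traceback (most recent call last):
  File "<stdin>", line 20, in <module>
  File "h.py", line 31, in go
    print("t",o["time"],"pos",p.round(4),"yaw",cur.round(2),"w",o["width"].round(4),"F",o["ft_force"].round(1))
                                                                ^^^^^^^^^^^^^^^^
AttributeError: 'float' object has no attribute 'round'
```

```bash
sed -i 's/o\["width"\].round(4)/round(o["width"],4)/' h.py; python3 -c "
from h import *
go([.487,.433,.12],2)"
```

```text
t 0.1 pos [0.1432 0.4785 0.2445] yaw -16.66 w 0.0858 F [-1.2 -0.2 -0.2]
 turn units -0.2074  then shift units [-0.684  -0.1149  0.249 ] tilt [-0.0005 -0.0018]
```

Call:
send_rows(steps=[[0,0,-0.07,0,0,0,1],[0,0,-0.07,0,0,0,1],[0,0,-0.067,0,0,0,1],[0,0,0,-0.08,-0.015,0.02,1],[0,0,0,-0.08,-0.015,0.02,1],[0,0,0,-0.08,-0.015,0.02,1],[0,0,0,-0.08,-0.015,0.02,1],[0,0,0,-0.08,-0.015,0.02,1]])

```text
time: 0.9
ee_pos: [0.3458, 0.4477, 0.1944]
tool_rot: [[-0.999, -0.035, -0.001], [-0.035, 0.999, -0.001], [0.001, -0.001, -1.0]]
ft_force: [-0.8, 0.4, -0.1]
width: 0.0853
```

```bash
python3 -c "
from h import *
go([.487,.433,.12],2)"
```

```text
t 0.9 pos [0.3458 0.4477 0.1944] yaw 1.98 w 0.0853 F [-0.8  0.4 -0.1]
 turn units -0.0002  then shift units [-0.2812 -0.0393  0.1488] tilt [-0.0007 -0.0007]
```

Call:
send_rows(steps=[[0,0,0,-0.07,-0.01,0.02,1],[0,0,0,-0.07,-0.01,0.02,1],[0,0,0,-0.07,-0.01,0.03,1],[0,0,0,-0.07,-0.01,0.03,1],[0,0,0,0,0,0.03,1],[0,0,0,0,0,0.02,1],[0,0,0,0,0,0,1],[0,0,0,0,0,0,1]])

```text
time: 1.7
ee_pos: [0.4843, 0.4334, 0.1204]
tool_rot: [[-0.999, -0.035, -0.001], [-0.035, 0.999, -0.0], [0.001, -0.0, -1.0]]
ft_force: [-1.1, 0.2, 0.8]
width: 0.0854
```

Run:
```python
from h import *
go([.487,.433,.02],2)
im,d=vision.get_image("side");cv2.imwrite("pics/s1.png",cv2.resize(im[110:210,210:360,::-1],None,fx=5,fy=5,interpolation=cv2.INTER_CUBIC))
```

```text
t 1.7 pos [0.4843 0.4334 0.1204] yaw 2.03 w 0.0854 F [-1.1  0.2  0.8]
 turn units 0.0003  then shift units [-0.0053 -0.0011  0.2008] tilt [-0.0006 -0.0004]
```

View pics/s1.png

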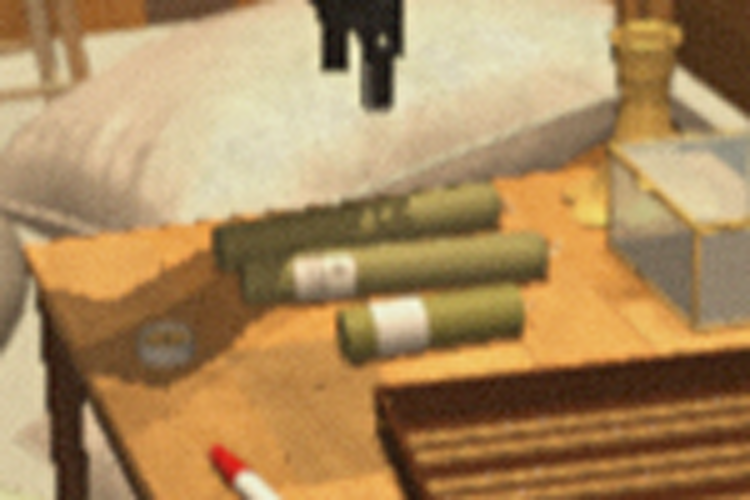

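The crop shows the open fingers at about (335–380, 60–105), straddling the back candle centred near (355,220). I'll descend.

Call:
send_rows(steps=[[0,0,0,-0.005,0,0.05,1],[0,0,0,0,0,0.05,1],[0,0,0,0,0,0.04,1],[0,0,0,0,0,0.03,1],[0,0,0,0,0,0.03,1],[0,0,0,0,0,0,1],[0,0,0,0,0,0,0.3],[0,0,0,0,0,0,-0.1]])

```text
time: 2.55
ee_pos: [0.4883, 0.4341, 0.0218]
tool_rot: [[-0.999, -0.035, 0.002], [-0.035, 0.999, 0.002], [-0.002, 0.002, -1.0]]
ft_force: [-0.1, 0.6, -0.1]
width: 0.0591
```

Call:
send_rows(steps=[[0,0,0,0,0,0,-0.3],[0,0,0,0,0,0,-0.5],[0,0,0,0,0,0,-1],[0,0,0,0,0,0,-1],[0,0,0,0,0,0,-1],[0,0,0,0,0,0,-1],[0,0,0,0,0,0,-1],[0,0,0,0,0,0,-1]])

```text
time: 3.35
ee_pos: [0.4884, 0.434, 0.0218]
tool_rot: [[-0.999, -0.034, 0.002], [-0.034, 0.999, 0.002], [-0.002, 0.002, -1.0]]
ft_force: [0.4, -0.5, 5.2]
width: 0.0337
```

Width of 33.7 mm means I'm gripping a little above the axis, so I'll reopen slightly and go 5 mm lower.

Call:
send_rows(steps=[[0,0,0,0,0,0,0.2],[0,0,0,0,0,0,0.2],[0,0,0,0,0,0.01,0.2],[0,0,0,0,0,0,0.2],[0,0,0,0,0,0,-0.2],[0,0,0,0,0,0,-1],[0,0,0,0,0,0,-1],[0,0,0,0,0,0,-1]])

```text
time: 4.15
ee_pos: [0.4875, 0.4331, 0.015]
tool_rot: [[-0.999, -0.034, -0.0], [-0.034, 0.999, -0.0], [0.0, -0.0, -1.0]]
ft_force: [0.1, -0.7, -1.1]
width: 0.0335
```

Call:
send_rows(steps=[[0,0,0,0,0,0,-1],[0,0,0,0,0,-0.02,-1],[0,0,0,0,0,-0.04,-1],[0,0,0,0,0,-0.06,-1],[0,0,0,0,0,-0.06,-1],[0,0,0,0,0,-0.06,-1],[0,0,0,0,0,-0.02,-1],[0,0,0,0,0,0,-1]])

```text
time: 4.95
ee_pos: [0.4887, 0.4342, 0.1479]
tool_rot: [[-0.999, -0.034, 0.004], [-0.034, 0.999, 0.003], [-0.004, 0.003, -1.0]]
ft_force: [0.2, 0.3, -2.7]
width: 0.0342
```

Run:
```python
from h import *
im,d=vision.get_image("side");cv2.imwrite("pics/s2.png",cv2.resize(im[70:190,210:360,::-1],None,fx=4,fy=4,interpolation=cv2.INTER_CUBIC))
go([.523,.0685,.147],-6.7)
W=cloud("side",d);g=(W[...,2]>.06)&(W[...,2]<.19)&(abs(W[...,0]-.49)<.16)&(abs(W[...,1]-.43)<.05)
hsv=cv2.cvtColor(im,cv2.COLOR_RGB2HSV); g&=(hsv[...,2]>45)&(hsv[...,1]>60)
p=W[g];print(len(p),cv2.minAreaRect(p[:,:2].astype(np.float32)),p.min(0),p.max(0))
k=cv2.fitLine(p.astype(np.float32),cv2.DIST_HUBER,0,.01,.01).ravel();print(k)
```

```text
t 5.0 pos [0.4878 0.4334 0.1457] yaw 1.97 w 0.0338 F [-0.3  0.1 -2.8]
 turn units 0.0963  then shift units [-0.1551 -0.7167 -0.0027] tilt [0.0009 0.0008]
556 ((0.4815663695335388, 0.4288768172264099), (0.08558667451143265, 0.21406203508377075), 77.72122955322266) [0.3732513  0.3832714  0.13193773] [0.59183935 0.47434686 0.18878448]
[0.99899536 0.04445507 0.00566109 0.5024199  0.41942644 0.15636367]
```

View pics/s2.png

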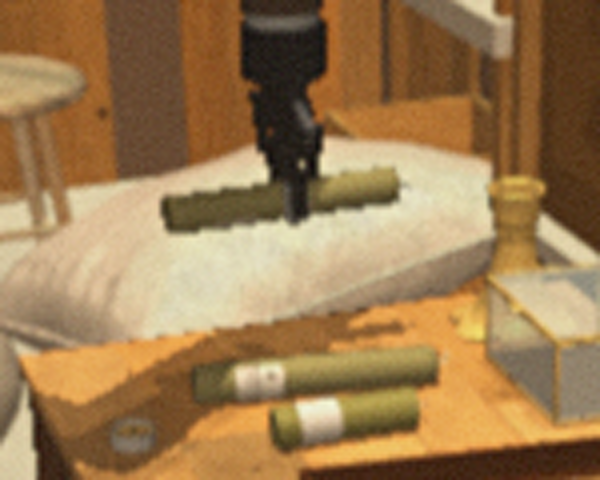

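Candle 1 is held level and about mid-length, with its ends at crop (163,215) and (397,185) and the fingers at 295. I'll carry it to the +78 place.

Call:
send_rows(steps=[[0,0,0.048,0,0,0,-1],[0,0,0.048,0,0,0,-1],[0,0,0,-0.015,-0.07,0,-1],[0,0,0,-0.015,-0.07,0,-1],[0,0,0,-0.02,-0.08,0,-1],[0,0,0,-0.02,-0.08,0,-1],[0,0,0,-0.02,-0.08,0,-1],[0,0,0,-0.02,-0.08,0,-1]])

```text
time: 5.8
ee_pos: [0.514, 0.1963, 0.1428]
tool_rot: [[-0.993, 0.116, -0.004], [0.116, 0.993, -0.002], [0.004, -0.002, -1.0]]
ft_force: [0.5, 0.6, -1.3]
width: 0.0342
```

Call:
send_rows(steps=[[0,0,0,-0.015,-0.08,0,-1],[0,0,0,-0.015,-0.08,0,-1],[0,0,0,-0.01,-0.06,0,-1],[0,0,0,-0.005,-0.037,0,-1],[0,0,0,0,0,0,-1],[0,0,0,0,0,0,-1],[0,0,0,0,0,0,-1],[0,0,0,0,0,0,-1]])

```text
time: 6.6
ee_pos: [0.5226, 0.0693, 0.1447]
tool_rot: [[-0.993, 0.115, -0.001], [0.115, 0.993, 0.0], [0.001, -0.0, -1.0]]
ft_force: [-0.1, 0.3, -1.8]
width: 0.034
```

Run:
```python
from h import *
go([.523,.0685,.029],-6.7)
```

```text
t 6.6 pos [0.5226 0.0693 0.1447] yaw -6.58 w 0.034 F [-0.1  0.3 -1.8]
 turn units 0.0014  then shift units [-0.0009 -0.0014  0.2315] tilt [-0.0009  0.0001]
```

```bash
cat >> h.py <<'E'
C0=np.array([.514,-.009]);_r=np.radians(-6.7);RX=np.array([[np.cos(_r),-np.sin(_r)],[np.sin(_r),np.cos(_r)]])
def held(yt,zlo,zhi,cams=("top","side"),xh=.16):
    for n in cams:
        im,d=vision.get_image(n);W=cloud(n,d);t=(W[...,:2]-C0)@RX
        hsv=cv2.cvtColor(im,cv2.COLOR_RGB2HSV)
        m=(W[...,2]>zlo)&(W[...,2]<zhi)&(abs(t[...,0])<xh)&(abs(t[...,1]-yt)<.03)&(hsv[...,0]>20)&(hsv[...,0]<45)&(hsv[...,1]>40)&(hsv[...,2]>40)
        q=t[m]; 
        if len(q)<20: print(n,"few",len(q)); continue
        k=cv2.fitLine(q.astype(np.float32),cv2.DIST_HUBER,0,.01,.01).ravel()
        print(n,len(q),"x ends",np.percentile(q[:,0],[.5,99.5]).round(4),"y",np.percentile(q[:,1],[2,50,98]).round(4),"yaw",np.degrees(np.arctan(k[1]/k[0])).round(2),"z",np.percentile(W[m][:,2],[5,50,95]).round(4))
E
python3 -c "
from h import *
held(.078,.11,.19)"
```

```text
top few 0
side 588 x ends [-0.1141  0.0995] y [0.0564 0.0644 0.0791] yaw 0.59 z [0.1401 0.1556 0.1648]
```

Call:
send_rows(steps=[[0,0,0,0,0,0.06,-1],[0,0,0,0,0,0.06,-1],[0,0,0,0,0,0.05,-1],[0,0,0,0,0,0.03,-1],[0,0,0,0,0,0.015,-1],[0,0,0,0,0,0.01,-1],[0,0,0,0,0,0.006,-1],[0,0,0,0,0,0,-1]])

```text
time: 7.5
ee_pos: [0.5234, 0.0684, 0.0302]
tool_rot: [[-0.993, 0.116, 0.001], [0.116, 0.993, 0.0], [-0.001, 0.0, -1.0]]
ft_force: [0.7, 0.2, 0.1]
width: 0.0339
```

Call:
send_rows(steps=[[0,0,0,0,0,0.003,-1],[0,0,0,0,0,0,-0.1],[0,0,0,0,0,0,0.05],[0,0,0,0,0,0,0.1],[0,0,0,0,0,0,0.1],[0,0,0,0,0,-0.02,0.1],[0,0,0,0,0,-0.06,0.1],[0,0,0,0,0,-0.08,0.1]])

```text
time: 8.3
ee_pos: [0.5212, 0.068, 0.108]
tool_rot: [[-0.993, 0.116, -0.005], [0.116, 0.993, -0.001], [0.005, -0.001, -1.0]]
ft_force: [0.2, 0.6, -0.3]
width: 0.047
```

Run:
```python
from h import *
go([.487,.342,.12],-8.3)
held(.078,.02,.065)
```

```text
t 8.3 pos [0.5212 0.068  0.108 ] yaw -6.67 w 0.047 F [ 0.2  0.6 -0.3]
 turn units 0.0181  then shift units [ 0.1468  0.5324 -0.0241] tilt [-0.0046 -0.0006]
top few 0
side 603 x ends [-0.1124  0.1006] y [0.055  0.0647 0.081 ] yaw 1.62 z [0.0247 0.0399 0.0477]
```

Candle 1 is on the rails (z top 48 mm, x centred). Next is candle 2.

Call:
send_rows(steps=[[0,0,0.018,0,0,-0.03,1],[0,0,0,0.02,0.08,0,1],[0,0,0,0.02,0.08,0,1],[0,0,0,0.02,0.08,0,1],[0,0,0,0.02,0.08,0,1],[0,0,0,0.02,0.08,0,1],[0,0,0,0.02,0.07,0,1],[0,0,0,0.027,0.062,0,1]])

```text
time: 9.2
ee_pos: [0.4885, 0.344, 0.1236]
tool_rot: [[-0.99, 0.144, 0.001], [0.144, 0.99, 0.001], [-0.001, 0.001, -1.0]]
ft_force: [-0.1, -0.2, 0.3]
width: 0.0855
```

Call:
send_rows(steps=[[0,0,0,0,0,0,1],[0,0,0,0,0,0.05,1],[0,0,0,0,0,0.03,1],[0,0,0,0,0,0,1],[0,0,0,0,0,0,1],[0,0,0,0,0,0,1],[0,0,0,0,0,0,1],[0,0,0,0,0,0,1]])

```text
time: 10.0
ee_pos: [0.4892, 0.3422, 0.0843]
tool_rot: [[-0.989, 0.145, 0.001], [0.145, 0.989, 0.001], [-0.001, 0.001, -1.0]]
ft_force: [0.5, -0.6, -0.3]
width: 0.0855
```

Run:
```python
from h import *
go([.487,.342,.016],-8.3)
im,d=vision.get_image("side");cv2.imwrite("pics/s3.png",cv2.resize(im[110:250,210:400,::-1],None,fx=4,fy=4,interpolation=cv2.INTER_CUBIC))
W=cloud("side",d);m=(W[...,2]>.012)&(W[...,2]<.045)&(W[...,0]>.35)&(W[...,0]<.62)&(W[...,1]>.3)&(W[...,1]<.41); p=W[m][:,:2].astype(np.float32)
print(cv2.minAreaRect(p),cv2.fitLine(p,cv2.DIST_HUBER,0,.01,.01).ravel())
```

```text
t 10.0 pos [0.4892 0.3422 0.0843] yaw -8.31 w 0.0855 F [ 0.5 -0.6 -0.3]
 turn units -0.0001  then shift units [ 0.0042 -0.001   0.1366] tilt [0.0014 0.001 ]
((0.48626065254211426, 0.3383706212043762), (0.036883242428302765, 0.22908614575862885), 82.01092529296875) [ 0.9905578  -0.13709585  0.47650123  0.33464262]
```

View pics/s3.png

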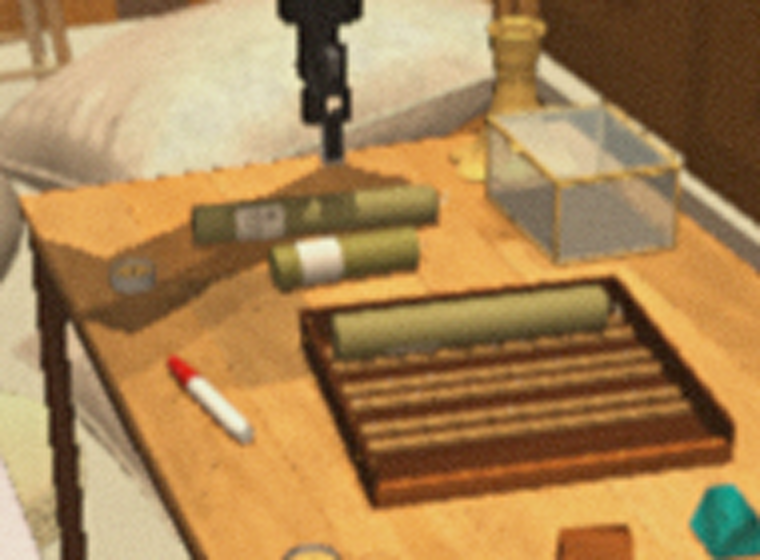

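Candle 1 sits on the back rails (crop 333–620, 320). The gripper is above candle 2 (ends 193 and 445 at row 215), clear of the short one. I'll descend and grip.

Call:
send_rows(steps=[[0,0,0,0.004,0,0.04,1],[0,0,0,0,0,0.04,1],[0,0,0,0,0,0.03,1],[0,0,0,0,0,0.02,1],[0,0,0,0,0,0.006,0.6],[0,0,0,0,0,0,0.3],[0,0,0,0,0,0,0],[0,0,0,0,0,0,-0.2]])

```text
time: 10.85
ee_pos: [0.4874, 0.3431, 0.0165]
tool_rot: [[-0.99, 0.144, 0.002], [0.144, 0.99, 0.002], [-0.002, 0.002, -1.0]]
ft_force: [0.5, -0.2, 1.0]
width: 0.0348
```

Call:
send_rows(steps=[[0,0,0,0,0,0,-1],[0,0,0,0,0,0,-1],[0,0,0,0,0,0,-1],[0,0,0,0,0,0,-1],[0,0,0,0,0,-0.02,-1],[0,0,0,0,0,-0.06,-1],[0,0,0,0,0,-0.08,-1],[0,0,0,0,0,-0.08,-1]])

```text
time: 11.65
ee_pos: [0.4855, 0.3414, 0.1357]
tool_rot: [[-0.99, 0.144, -0.003], [0.144, 0.99, -0.002], [0.002, -0.003, -1.0]]
ft_force: [1.0, 0.9, -1.9]
width: 0.0337
```

Run:
```python
from h import *
go([.5156,.0049,.135],-6.7)
```

```text
t 11.65 pos [0.4855 0.3414 0.1357] yaw -8.3 w 0.0337 F [ 1.   0.9 -1.9]
 turn units -0.0178  then shift units [-0.1383 -0.6614  0.0013] tilt [-0.0028 -0.0022]
```

Call:
send_rows(steps=[[0,0,-0.018,0,0,0,-1],[0,0,0,-0.017,-0.08,0,-1],[0,0,0,-0.017,-0.08,0,-1],[0,0,0,-0.017,-0.08,0,-1],[0,0,0,-0.017,-0.08,0,-1],[0,0,0,-0.017,-0.08,0,-1],[0,0,0,-0.017,-0.08,0,-1],[0,0,0,-0.017,-0.08,0,-1]])

```text
time: 12.45
ee_pos: [0.512, 0.0555, 0.1345]
tool_rot: [[-0.993, 0.116, -0.002], [0.116, 0.993, -0.0], [0.002, -0.001, -1.0]]
ft_force: [1.2, -0.6, -1.5]
width: 0.0336
```

Call:
send_rows(steps=[[0,0,0,-0.01,-0.06,0,-1],[0,0,0,-0.009,-0.04,0,-1],[0,0,0,0,0,0,-1],[0,0,0,0,0,0,-1],[0,0,0,0,0,0,-1],[0,0,0,0,0,0,-1],[0,0,0,0,0,0,-1],[0,0,0,0,0,0,-1]])

```text
time: 13.25
ee_pos: [0.5168, 0.0073, 0.1353]
tool_rot: [[-0.993, 0.115, -0.0], [0.115, 0.993, 0.0], [0.0, 0.0, -1.0]]
ft_force: [0.3, -0.3, -1.8]
width: 0.0334
```

Run:
```python
from h import *
go([.5156,.0049,.029],-6.7)
held(.014,.10,.18)
```

```text
t 13.25 pos [0.5168 0.0073 0.1353] yaw -6.59 w 0.0334 F [ 0.3 -0.3 -1.8]
 turn units 0.0012  then shift units [ 0.0017 -0.005   0.2126] tilt [-0.0001  0.    ]
top few 0
side 508 x ends [-0.1142  0.1061] y [-0.0061  0.0027  0.0206] yaw -0.03 z [0.1285 0.1451 0.1534]
```

Call:
send_rows(steps=[[0,0,0,0.002,-0.005,0.04,-1],[0,0,0,0,0,0.06,-1],[0,0,0,0,0,0.05,-1],[0,0,0,0,0,0.03,-1],[0,0,0,0,0,0.015,-1],[0,0,0,0,0,0.01,-1],[0,0,0,0,0,0.008,-1],[0,0,0,0,0,0,-1]])

```text
time: 14.15
ee_pos: [0.5162, 0.0042, 0.0293]
tool_rot: [[-0.993, 0.116, 0.001], [0.116, 0.993, 0.0], [-0.001, 0.0, -1.0]]
ft_force: [-0.0, 0.6, -1.4]
width: 0.0334
```

Run:
```python
from h import *
go([.5156,.0049,.029],-6.7)
```

```text
t 14.15 pos [0.5162 0.0042 0.0293] yaw -6.67 w 0.0334 F [-0.   0.6 -1.4]
 turn units 0.0004  then shift units [0.0013 0.0012 0.0007] tilt [0.0013 0.0001]
```

Call:
send_rows(steps=[[0,0,0,0,0,0.003,-1],[0,0,0,0,0,0,-0.1],[0,0,0,0,0,0,0.05],[0,0,0,0,0,0,0.1],[0,0,0,0,0,0,0.1],[0,0,0,0,0,-0.02,0.1],[0,0,0,0,0,-0.08,0.1],[0,0,0,0,0,-0.09,0.1]])

```text
time: 14.95
ee_pos: [0.5139, 0.0042, 0.1224]
tool_rot: [[-0.993, 0.116, -0.004], [0.116, 0.993, -0.0], [0.004, -0.001, -1.0]]
ft_force: [1.8, -0.0, 1.0]
width: 0.0468
```

Run:
```python
from h import *
go([.499,-.353,.13],-0.6)
held(.014,.02,.065)
```

```text
t 14.95 pos [0.5139 0.0042 0.1224] yaw -6.67 w 0.0468 F [ 1.8 -0.   1. ]
 turn units -0.0675  then shift units [ 0.0224 -0.7146 -0.0152] tilt [-0.0043 -0.0001]
top few 0
side 534 x ends [-0.1142  0.1018] y [-0.0078  0.0009  0.0181] yaw 0.05 z [0.0247 0.0399 0.0473]
```

Call:
send_rows(steps=[[0,0,-0.0675,0,0,-0.015,1],[0,0,0,0.003,-0.08,0,1],[0,0,0,0.003,-0.08,0,1],[0,0,0,0.003,-0.08,0,1],[0,0,0,0.003,-0.08,0,1],[0,0,0,0.003,-0.08,0,1],[0,0,0,0.003,-0.08,0,1],[0,0,0,0.003,-0.08,0,1]])

```text
time: 15.85
ee_pos: [0.5017, -0.2773, 0.13]
tool_rot: [[-1.0, 0.01, 0.0], [0.01, 1.0, 0.0], [-0.0, 0.0, -1.0]]
ft_force: [0.7, -0.1, -0.2]
width: 0.0856
```

Call:
send_rows(steps=[[0,0,0,0,-0.08,0,1],[0,0,0,0,-0.07,0,1],[0,0,0,0,0,0,1],[0,0,0,0,0,0.04,1],[0,0,0,0,0,0.04,1],[0,0,0,0,0,0,1],[0,0,0,0,0,0,1],[0,0,0,0,0,0,1]])

```text
time: 16.65
ee_pos: [0.5021, -0.3506, 0.0911]
tool_rot: [[-1.0, 0.01, 0.001], [0.01, 1.0, -0.001], [-0.002, -0.001, -1.0]]
ft_force: [0.3, -0.0, 0.8]
width: 0.0854
```

Run:
```python
from h import *
go([.499,-.353,.016],-0.6)
im,d=vision.get_image("side");cv2.imwrite("pics/s4.png",cv2.resize(im[150:340,270:500,::-1],None,fx=3.3,fy=3.1,interpolation=cv2.INTER_CUBIC))
```

```text
t 16.65 pos [ 0.5021 -0.3506  0.0911] yaw -0.56 w 0.0854 F [ 0.3 -0.   0.8]
 turn units 0.0005  then shift units [ 0.0061 -0.0048  0.1502] tilt [ 0.0015 -0.001 ]
```

View pics/s4.png

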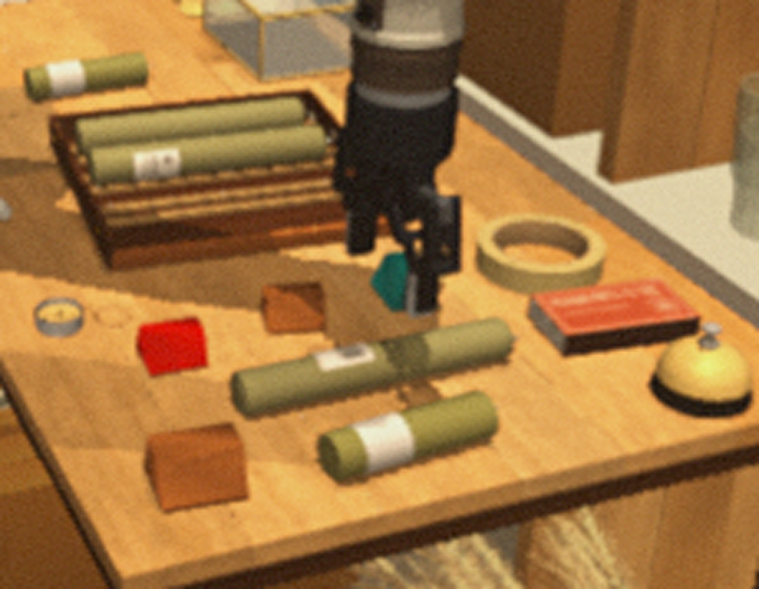

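Two candles are in the tray. The gripper hovers over candle 3 (ends 235 and 515, around row 370), clear of the short one at (408,437). The small chock at (293,307) is undisturbed.

Call:
send_rows(steps=[[0,0,0,0.005,-0.003,0.05,1],[0,0,0,0,0,0.04,1],[0,0,0,0,0,0.03,1],[0,0,0,0,0,0.02,1],[0,0,0,0,0,0.009,0.6],[0,0,0,0,0,0,0.3],[0,0,0,0,0,0,0],[0,0,0,0,0,0,-0.2]])

```text
time: 17.5
ee_pos: [0.4995, -0.3525, 0.0165]
tool_rot: [[-1.0, 0.01, 0.002], [0.01, 1.0, -0.001], [-0.002, -0.001, -1.0]]
ft_force: [0.6, 0.2, 1.9]
width: 0.0345
```

Call:
send_rows(steps=[[0,0,0,0,0,0,-1],[0,0,0,0,0,0,-1],[0,0,0,0,0,0,-1],[0,0,0,0,0,0,-1],[0,0,0,0,0,-0.02,-1],[0,0,0,0,0,-0.06,-1],[0,0,0,0,0,-0.08,-1],[0,0,0,0,0,-0.08,-1]])

```text
time: 18.3
ee_pos: [0.4979, -0.3517, 0.1359]
tool_rot: [[-1.0, 0.011, -0.002], [0.011, 1.0, 0.001], [0.002, 0.001, -1.0]]
ft_force: [1.0, -0.3, -2.2]
width: 0.0338
```

Run:
```python
from h import *
go([.5082,-.0587,.135],-6.7)
```

```text
t 18.3 pos [ 0.4979 -0.3517  0.1359] yaw -0.6 w 0.0338 F [ 1.  -0.3 -2.2]
 turn units 0.0677  then shift units [0.0479 0.5844 0.0017] tilt [-0.0023  0.0013]
```

Call:
send_rows(steps=[[0,0,0.068,0,0,0,-1],[0,0,0,0.006,0.08,0,-1],[0,0,0,0.006,0.08,0,-1],[0,0,0,0.007,0.08,0,-1],[0,0,0,0.007,0.08,0,-1],[0,0,0,0.007,0.08,0,-1],[0,0,0,0.007,0.08,0,-1],[0,0,0,0.006,0.06,0,-1]])

```text
time: 19.1
ee_pos: [0.5069, -0.0792, 0.1354]
tool_rot: [[-0.993, 0.116, -0.001], [0.116, 0.993, 0.0], [0.001, 0.0, -1.0]]
ft_force: [0.5, -0.4, -1.5]
width: 0.0342
```

Call:
send_rows(steps=[[0,0,0,0.002,0.04,0,-1],[0,0,0,0,0,0,-1],[0,0,0,0,0,0,-1],[0,0,0,0,0,0,-1],[0,0,0,0,0,0,-1],[0,0,0,0,0,0,-1],[0,0,0,0,0,0,-1],[0,0,0,0,0,0,-1]])

```text
time: 19.9
ee_pos: [0.5088, -0.0617, 0.1353]
tool_rot: [[-0.993, 0.118, -0.0], [0.118, 0.993, -0.0], [0.0, -0.0, -1.0]]
ft_force: [-0.7, 0.9, -0.9]
width: 0.0334
```

Run:
```python
from h import *
go([.5082,-.0587,.029],-6.7)
held(-.05,.10,.18)
```

```text
t 19.9 pos [ 0.5088 -0.0617  0.1353] yaw -6.76 w 0.0334 F [-0.7  0.9 -0.9]
 turn units -0.0006  then shift units [0.002  0.0059 0.2125] tilt [-0.0001 -0.    ]
top few 0
side 612 x ends [-0.1115  0.1021] y [-0.0758 -0.0677 -0.0515] yaw 0.14 z [0.1305 0.1442 0.1533]
```

Call:
send_rows(steps=[[0,0,0,0.001,0.005,0.04,-1],[0,0,0,0,0,0.06,-1],[0,0,0,0,0,0.05,-1],[0,0,0,0,0,0.03,-1],[0,0,0,0,0,0.015,-1],[0,0,0,0,0,0.01,-1],[0,0,0,0,0,0.008,-1],[0,0,0,0,0,0,-1]])

```text
time: 20.8
ee_pos: [0.5093, -0.0589, 0.0293]
tool_rot: [[-0.993, 0.117, 0.001], [0.117, 0.993, -0.0], [-0.001, 0.0, -1.0]]
ft_force: [-0.1, -0.1, -1.5]
width: 0.0339
```

Call:
send_rows(steps=[[0,0,0,0,0,0.003,-1],[0,0,0,0,0,0,-0.1],[0,0,0,0,0,0,0.05],[0,0,0,0,0,0,0.1],[0,0,0,0,0,0,0.1],[0,0,0,0,0,-0.02,0.1],[0,0,0,0,0,-0.08,0.1],[0,0,0,0,0,-0.09,0.1]])

```text
time: 21.6
ee_pos: [0.5071, -0.0586, 0.1224]
tool_rot: [[-0.993, 0.117, -0.004], [0.117, 0.993, 0.0], [0.004, -0.0, -1.0]]
ft_force: [1.2, 0.9, 0.2]
width: 0.0469
```

Run:
```python
from h import *
go([.4775,-.249,.12],74)
for y in(.078,.014,-.05): held(y,.02,.065)
```

```text
t 21.6 pos [ 0.5071 -0.0586  0.1224] yaw -6.71 w 0.0469 F [1.2 0.9 0.2]
 turn units -0.8968  then shift units [ 0.3823 -0.048   0.0048] tilt [-0.0043  0.0004]
top 553 x ends [-0.1135  0.1282] y [0.0616 0.0769 0.0937] yaw 0.94 z [0.0347 0.0443 0.0522]
side 487 x ends [-0.1117  0.1011] y [0.0554 0.0645 0.0802] yaw 0.34 z [0.0262 0.0396 0.0477]
top 263 x ends [-0.1137  0.1307] y [0.0041 0.0228 0.0307] yaw -2.51 z [0.0309 0.0427 0.0501]
side 514 x ends [-0.1138  0.1014] y [-0.0073  0.0014  0.0194] yaw -0.11 z [0.026  0.0409 0.0471]
top few 0
side 612 x ends [-0.1104  0.1022] y [-0.072  -0.0639 -0.0472] yaw 0.95 z [0.0253 0.0397 0.0476]
```

All three candles are down on their rails. Now the chock, gripped across its ends with the tool yaw turned by about 81°.

Call:
send_rows(steps=[[0,0,-0.09,0,0,0,1],[0,0,-0.09,0,0,0,1],[0,0,-0.09,0,0,0,1],[0,0,-0.09,0,0,0,1],[0,0,-0.09,0,0,0,1],[0,0,-0.09,0,0,0,1],[0,0,-0.09,0,0,0,1],[0,0,-0.09,0,0,0,1]])

```text
time: 22.7
ee_pos: [0.5072, -0.0586, 0.1204]
tool_rot: [[-0.524, -0.852, -0.004], [-0.852, 0.524, 0.0], [0.002, 0.004, -1.0]]
ft_force: [-0.8, 0.7, -0.6]
width: 0.0855
```

Call:
send_rows(steps=[[0,0,-0.09,0,0,0,1],[0,0,-0.09,0,0,0,1],[0,0,0,0.08,-0.01,0,1],[0,0,0,0.08,-0.01,0,1],[0,0,0,0.08,-0.01,0,1],[0,0,0,0.08,-0.01,0,1],[0,0,0,0.06,-0.008,0,1],[0,0,0,0,0,0,1]])

```text
time: 23.5
ee_pos: [0.4786, -0.2512, 0.1205]
tool_rot: [[-0.276, -0.961, -0.003], [-0.961, 0.276, 0.0], [0.0, 0.003, -1.0]]
ft_force: [1.1, 0.3, -0.2]
width: 0.0853
```

Run:
```python
from h import *
go([.477,-.249,.017],74.3)
im,d=vision.get_image("side");W=cloud("side",d)
m=(W[...,2]>.008)&(W[...,2]<.04)&(abs(W[...,0]-.477)<.05)&(abs(W[...,1]+.25)<.05);p=W[m];print(m.sum(),cv2.minAreaRect(p[:,:2].astype(np.float32)))
cv2.imwrite("pics/s5.png",cv2.resize(im[150:340,270:500,::-1],None,fx=3.3,fy=3.1,interpolation=cv2.INTER_CUBIC))
```

```text
t 23.5 pos [ 0.4786 -0.2512  0.1205] yaw 73.98 w 0.0853 F [ 1.1  0.3 -0.2]
 turn units -0.0036  then shift units [-0.0034  0.0043  0.2069] tilt [-0.0029  0.0003]
247 ((0.47668278217315674, -0.25166064500808716), (0.04105282574892044, 0.04617302119731903), 74.71746826171875)
```

View pics/s5.png

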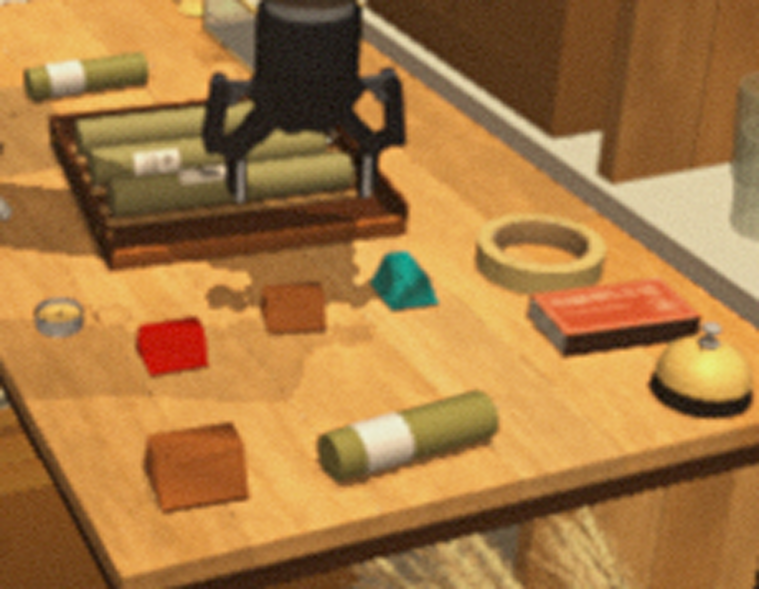

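The three candles lie side by side in the tray. The chock is at (293,307) with its slope towards the camera, so its end faces are left and right, under the open fingers at (238,185) and (366,185). I'll descend.

Call:
send_rows(steps=[[0,0,0,-0.003,0.004,0.05,1],[0,0,0,0,0,0.05,1],[0,0,0,0,0,0.05,1],[0,0,0,0,0,0.03,1],[0,0,0,0,0,0.02,1],[0,0,0,0,0,0.006,0.7],[0,0,0,0,0,0,0.4],[0,0,0,0,0,0,0.1]])

```text
time: 24.35
ee_pos: [0.4795, -0.2462, 0.02]
tool_rot: [[-0.27, -0.963, 0.001], [-0.963, 0.27, -0.001], [0.0, -0.001, -1.0]]
ft_force: [0.6, -0.3, -0.3]
width: 0.0478
```

Call:
send_rows(steps=[[0,0,0,0,0,0,-0.1],[0,0,0,0,0,0,-1],[0,0,0,0,0,0,-1],[0,0,0,0,0,0,-1],[0,0,0,0,0,0,-1],[0,0,0,0,0,0,-1],[0,0,0,0,0,0,-1],[0,0,0,0,0,0,-1]])

```text
time: 25.15
ee_pos: [0.4797, -0.2466, 0.0204]
tool_rot: [[-0.271, -0.963, 0.002], [-0.963, 0.271, -0.001], [0.0, -0.002, -1.0]]
ft_force: [-0.4, 0.2, 5.1]
width: 0.044
```

Call:
send_rows(steps=[[0,0,0,0,0,0,0.3],[0,0,0,0,0,0,0.3],[0,0,0,0.007,0,0.008,0.3],[0,0,0,0,0,0,0.3],[0,0,0,0,0,0,0.1],[0,0,0,0,0,0,-1],[0,0,0,0,0,0,-1],[0,0,0,0,0,0,-1]])

```text
time: 25.95
ee_pos: [0.4778, -0.2496, 0.0152]
tool_rot: [[-0.271, -0.963, -0.0], [-0.963, 0.271, -0.0], [0.0, 0.0, -1.0]]
ft_force: [0.6, -0.6, -0.1]
width: 0.0442
```

Call:
send_rows(steps=[[0,0,0,0,0,0,-1],[0,0,0,0,0,0,-1],[0,0,0,0,0,-0.02,-1],[0,0,0,0,0,-0.05,-1],[0,0,0,0,0,-0.08,-1],[0,0,0,0,0,-0.08,-1],[0,0,0,0,0,0,-1],[0,0,0,0,0,0,-1]])

```text
time: 26.75
ee_pos: [0.4786, -0.25, 0.132]
tool_rot: [[-0.271, -0.963, 0.003], [-0.963, 0.271, -0.002], [0.001, -0.003, -1.0]]
ft_force: [-1.0, -0.5, -1.6]
width: 0.0442
```

Run:
```python
from h import *
go([.503,-.1024,.13],83.3)
im,d=vision.get_image("side");cv2.imwrite("pics/s6.png",cv2.resize(im[150:310,290:450,::-1],None,fx=3.6,fy=3.6,interpolation=cv2.INTER_CUBIC))
```

```text
t 26.75 pos [ 0.4786 -0.25    0.132 ] yaw 74.28 w 0.0442 F [-1.  -0.5 -1.6]
 turn units -0.1002  then shift units [-0.2988 -0.014   0.0041] tilt [ 0.0031 -0.0016]
```

View pics/s6.png

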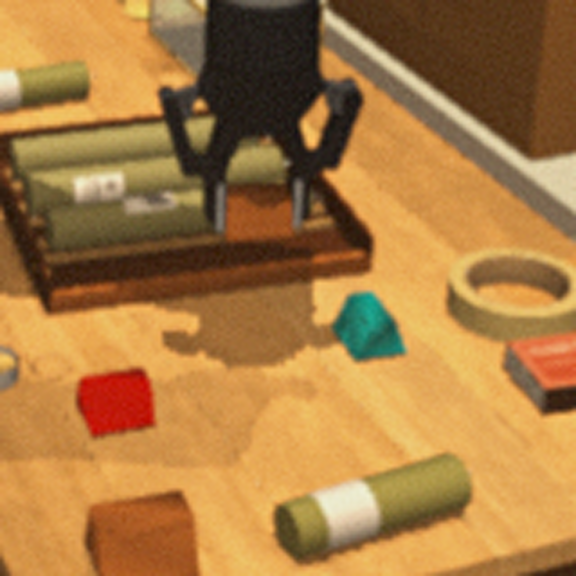

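The chock is held level between the fingers at (260,210). I'll carry it over the bay.

Call:
send_rows(steps=[[0,0,-0.05,0,0,0,-1],[0,0,-0.05,0,0,0,-1],[0,0,0,-0.06,-0.003,0,-1],[0,0,0,-0.08,-0.003,0,-1],[0,0,0,-0.08,-0.004,0,-1],[0,0,0,-0.06,-0.004,0,-1],[0,0,0,-0.019,0,0,-1],[0,0,0,0,0,0,-1]])

```text
time: 27.6
ee_pos: [0.5013, -0.1006, 0.1289]
tool_rot: [[-0.114, -0.993, -0.003], [-0.993, 0.114, 0.0], [0.0, 0.003, -1.0]]
ft_force: [-0.6, 0.2, -0.3]
width: 0.0441
```

Run:
```python
from h import *
go([.503,-.1024,.024],83.3)
im,d=vision.get_image("side");W=cloud("side",d);h=cv2.cvtColor(im,cv2.COLOR_RGB2HSV)
t=(W[...,:2]-C0)@RX
m=(W[...,2]>.10)&(W[...,2]<.16)&(abs(t[...,0])<.05)&(abs(t[...,1]+.094)<.05)&(h[...,1]>130)&(h[...,0]<16)
q=t[m];print(m.sum(),cv2.minAreaRect(q.astype(np.float32)),np.percentile(q,[2,50,98],axis=0).round(4),np.percentile(W[m][:,2],[2,50,98]))
```

```text
t 27.6 pos [ 0.5013 -0.1006  0.1289] yaw 83.43 w 0.0441 F [-0.6  0.2 -0.3]
 turn units 0.0015  then shift units [ 0.0031 -0.0038  0.2097] tilt [-0.0033  0.0004]
246 ((0.0008749421685934067, -0.0993344783782959), (0.07262500375509262, 0.037537578493356705), 12.292722702026367) [[-0.0364 -0.1148]
 [-0.0011 -0.1047]
 [ 0.0229 -0.0833]] [0.11447006 0.13279045 0.14583997]
```

Call:
send_rows(steps=[[0,0,0,0.003,0,0.05,-1],[0,0,0,0,0,0.06,-1],[0,0,0,0,0,0.04,-1],[0,0,0,0,0,0.03,-1],[0,0,0,0,0,0.015,-1],[0,0,0,0,0,0.008,-1],[0,0,0,0,0,0.004,-1],[0,0,0,0,0,0,-1]])

```text
time: 28.45
ee_pos: [0.5025, -0.1039, 0.0272]
tool_rot: [[-0.118, -0.993, 0.001], [-0.993, 0.118, -0.0], [0.0, -0.001, -1.0]]
ft_force: [-0.0, -0.0, -0.5]
width: 0.0441
```

Run:
```python
from h import *
go([.503,-.1024,.024],83.3)
```

```text
t 28.45 pos [ 0.5025 -0.1039  0.0272] yaw 83.25 w 0.0441 F [-0.  -0.  -0.5]
 turn units -0.0006  then shift units [-0.003  -0.0006  0.0064] tilt [ 0.0009 -0.0003]
```

Call:
send_rows(steps=[[0,0,0,-0.003,0,0.004,-1],[0,0,0,0,0,0.003,-1],[0,0,0,0,0,0,-1],[0,0,0,0,0,0,0.1],[0,0,0,0,0,0,0.3],[0,0,0,0,0,0,0.5],[0,0,0,0,0,0,0.5],[0,0,0,0,0,-0.01,0.5]])

```text
time: 29.25
ee_pos: [0.5017, -0.1018, 0.028]
tool_rot: [[-0.117, -0.993, -0.001], [-0.993, 0.117, 0.0], [-0.0, 0.001, -1.0]]
ft_force: [0.7, -0.3, 0.2]
width: 0.064
```

Call:
send_rows(steps=[[0,0,0,0,0,-0.03,0.5],[0,0,0,0,0,-0.06,0.5],[0,0,0,0,0,-0.08,0.5],[0,0,0,0,0,-0.08,0.5],[0,0,0,0,0,-0.08,0.5],[0,0,0,0.06,0,0,0.5],[0,0,0,0.08,0,0,0.5],[0,0,0,0.08,0,0,0.5]])

```text
time: 30.05
ee_pos: [0.4896, -0.212, 0.1945]
tool_rot: [[-0.115, -0.993, 0.002], [-0.993, 0.115, -0.001], [0.001, -0.002, -1.0]]
ft_force: [0.6, -0.8, 0.3]
width: 0.064
```

Call:
send_rows(steps=[[0,0,0,0.08,0,0,0.5],[0,0,0,0.08,0,0,0.5],[0,0,0,0.08,0,0,0.5],[0,0,0,0.06,0,0,0.5],[0,0,0,0,0,0,0.5],[0,0,0,0,0,0,0.5],[0,0,0,0,0,0,0.5],[0,0,0,0,0,0,0.5]])

```text
time: 30.85
ee_pos: [0.4722, -0.359, 0.1935]
tool_rot: [[-0.115, -0.993, -0.0], [-0.993, 0.115, 0.0], [-0.0, 0.0, -1.0]]
ft_force: [-0.3, 0.5, -0.4]
width: 0.0643
```

Run:
```python
from h import *
for y in(.078,.014,-.05): held(y,.02,.065,xh=.122)
ims=[]
for n in("top","side"):
    im,d=vision.get_image(n);W=cloud(n,d);h=cv2.cvtColor(im,cv2.COLOR_RGB2HSV);t=(W[...,:2]-C0)@RX
    m=(W[...,2]>.014)&(W[...,2]<.05)&(abs(t[...,0])<.06)&(t[...,1]>-.12)&(t[...,1]<-.072)
    q=t[m];print(n,m.sum(),cv2.minAreaRect(q.astype(np.float32)) if m.sum()>4 else "",np.percentile(W[m][:,2],[5,95]))
    c=im[130:250,180:340] if n=="top" else im[150:270,260:420]
    c=im[140:240,260:380] if n=="top" else im[165:265,275:395]
    ims.append(cv2.resize(c[...,::-1],(400,333),interpolation=cv2.INTER_CUBIC))
    for s,y in(("a",(.474,.248)),("b",(.478,-.44))):
        mm=(W[...,2]>.012)&(W[...,2]<.05)&(abs(W[...,0]-y[0])<.1)&(abs(W[...,1]-y[1])<.04)&(h[...,0]>20)
        print(s,cv2.minAreaRect(W[mm][:,:2].astype(np.float32))[0])
cv2.imwrite("pics/f1.png",np.hstack(ims)); print(telemetry.get_obs()["ee_pos"],telemetry.get_obs()["time"])
```

```text
top 551 x ends [-0.1135  0.0985] y [0.0615 0.0769 0.0936] yaw 0.79 z [0.0337 0.0439 0.0525]
side 536 x ends [-0.1128  0.1003] y [0.0558 0.064  0.0809] yaw 1.19 z [0.0258 0.0399 0.0477]
top 552 x ends [-0.115   0.0996] y [-0.0015  0.0143  0.0302] yaw -0.02 z [0.0335 0.0435 0.0517]
side 491 x ends [-0.1145  0.0724] y [-0.0081  0.0009  0.0182] yaw -1.61 z [0.0262 0.0403 0.0471]
top 497 x ends [-0.1112  0.101 ] y [-0.066  -0.0497 -0.0339] yaw 0.79 z [0.0328 0.0442 0.0522]
side 558 x ends [-0.1092  0.1026] y [-0.072  -0.0639 -0.0469] yaw 1.36 z [0.0259 0.0402 0.0475]
top 166 ((0.0020415037870407104, -0.09615130722522736), (0.04710927605628967, 0.11292856186628342), 89.9268569946289) [0.01454028 0.0437155 ]
a (0.4787082076072693, 0.23978275060653687)
b (0.0, 0.0)
side 217 ((0.014035053551197052, -0.09522747248411179), (0.07719500362873077, 0.044369395822286606), 1.9787060022354126) [0.01513528 0.03882816]
a (0.4732409417629242, 0.23831109702587128)
b (0.47479262948036194, -0.4430045783519745)
[ 0.47201808 -0.35989125  0.19338574] 31.25
```

View pics/f1.png

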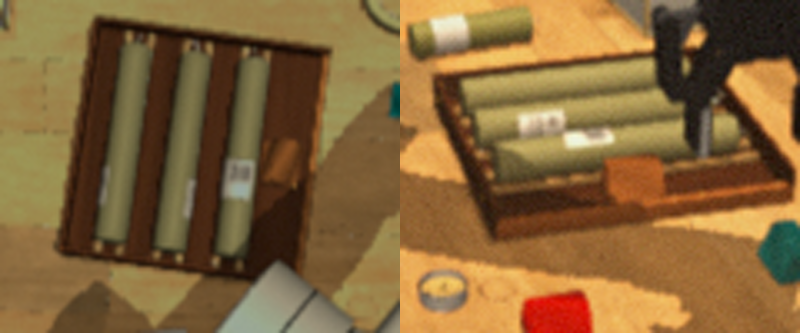

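The picture shows three candles on their rails. The chock stands upright at top crop (282,160) and side crop (635,183), between the outer candle and the lip. The gripper is clear, so I'm handing in.

```bash
python3 -c "
from bench import job_done; print(job_done())"
```

```text
the job is handed in; nothing more can be done
None
```

All three long candles are packed, one on each pair of rails, and the small brown chock stands in its bay beside the outermost candle. I handed the job in at about 31 s; no verdict came back.

**Candles:** the top camera put them at tray y = +77, +14 and −50 mm, against places at +78, +14 and −50. They were roughly centred along the tray, within 1° of it. The side camera read y about 13–14 mm lower for all three, because it sees only their near faces; I trusted the top view.

**Chock:** I let go of it at tray y of about −94 mm, the bay centre, close to x = 0. It looked upright in both pictures. My depth fit of the chock picked up other things (the arm in one view), so the chock's final position rests on the release pose and the pictures.

**Short candles:** at the last check `short_candle_b` read within a few mm of its first fix. `short_candle_a` read about 9 mm off from above but only about 4 mm off from the side, and I think it is measurement scatter. The final top-camera check of `short_candle_b` gave no usable reading, so only the side view confirms it.

At hand-in the gripper was held about 0.19 m above the table, touching nothing.

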